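# Click the 36 mm socket onto the torque multiplier

### The job

Fit the big 36 mm socket (the widest of the three in the socket tray) onto the torque multiplier standing in the flange: set it on the upright square drive, turn it lightly under a few newtons until the square lets it drop over, then push it straight down until the spring ball clicks and it sits fully home on the shoulder, and let go. Do it by feel, without forcing, slamming or dropping it: the square may stand at any angle, and about 20 N of push is enough. Leave the other sockets and the loose things on the bench where they are.

Things in the scene. Friction and masses are not known exactly. Their poses are not given: they have to be found in the camera images.
- socket36_mid (a point): Centre, half-way up, of the 36 mm impact socket to fit: black steel, 58 mm tall, 0.34 to 0.6 kg, standing hexagon up in any of the tray's pockets. Round: 46 mm diameter up to 20 mm above its underside, 54 mm from 24 mm up to the top (grip there). z: its axis, up, from the square end to the hexagon end; x and y: square to the flats of its square hole.
- socket36_mouth (a point): Centre of the same socket's underside, 29 mm below its centre; same axes. Here its square hole opens downward: 20.4 mm wide, 24 mm deep, with a 2.5 mm lead-in bevel round the mouth. A dimple for the spring ball lies in the middle of each of its four flats, 6.5 to 14.5 mm above the underside.
- drive_seat (a point): Centre of the flat round shoulder (45 mm diameter) at the foot of the torque multiplier's square drive, 92 mm above the bench. The socket is home when its underside rests here. z up along the drive's axis. Its x and y do NOT tell the square's angle (x points along the reaction arm). A hard stop: push no further.
- drive_tip (a point): Top centre of the upright male square, 22 mm above the shoulder; 19 mm wide (0.7 mm play each side), top 4 mm tapering to 15 mm. It stands at ANY angle, not told by these axes; turning it takes 0.15 N m. Off its angle it holds the socket's underside above the shoulder by about 15 mm (3 deg off), 17 (10), 18.5 (17) or 20 (45); on it (each 90 deg, within 3 deg) the socket drops to the ball.
- detent (a joint): Spring ball (8 mm diameter) in one side of the square, its centre 10.5 mm above the shoulder. Value in m: 0 = fully out (3 mm out of the face), about 0.0024 = pushed in by the socket, back to about 0 once it has clicked into a dimple. The socket's underside is about 11 to 12 mm above the shoulder when its mouth meets the ball; 7 to 15 N of push takes it on home.
- multiplier: The torque multiplier, fixed: aluminium gearbox 88 mm in diameter, output square up, standing in the bore of a yellow flange 200 mm across and 24 mm high. Origin on its axis at bench height. A black reaction arm, 26 mm wide, runs out along its +x, below the shoulder; its upright foot, 154 to 176 mm out, reaches 102 mm above the bench. All else is lower than the shoulder.
- tray: Black socket tray, fixed to the bench: a plate of 90 x 235 x 9 mm with three round pockets of 50 mm diameter and 5 mm depth in a row along its own y axis at y = -75, 0, +75 mm; pocket floors 4 mm above the bench. Origin: centre of its underside.
- socket30_mid (a point): Centre of the 30 mm impact socket, 54 mm tall, 46 mm greatest diameter, standing in another pocket of the tray. Leave it there.
- socket24_mid (a point): Centre of the 24 mm impact socket, 51 mm tall, 44 mm greatest diameter, standing in another pocket of the tray. Leave it there.
- stud_bolt: Stud bolt lying on the bench between tray and multiplier, 120 mm long (along its x axis), 20 mm diameter, with two hexagon nuts 30 mm across the flats. Origin under its middle. Leave it.
- paste_tin: Aluminium tin of assembly paste on the bench, 66 mm diameter, 50 mm tall. Origin: centre of its underside. Leave it.
- gasket: Flat steel gasket ring on the bench, 108 mm outside, 72 mm inside, 5 mm thick. Origin: centre of its underside. Leave it.
- spanner: Combination spanner lying on the bench, 260 mm long (along its x axis), 8 mm thick. Origin under its middle. Leave it.
- blind_flange: Small plain steel blind flange lying on the bench, 95 mm diameter, 16 mm high. Origin: centre of its underside. Leave it.

How it is judged:
By the outcome, as a careful person would: the job done as asked, in the order asked, and still so for the second after the job is handed in, with the robot touching nothing.
It also fails if it takes over 58 s, if anything falls off the work surface, if the arm or the gripper's body presses on something with over 40 N, if the wrist force passes 120 N, or if a joint passes its speed limit or range.

### The arm

A 6-joint arm with a two-finger parallel gripper is mounted at the origin on the work surface. World frame = base frame: x ahead of the robot, y to its left, z up, the work surface at z = 0. Lengths are in mm, angles in degrees, forces in N, time in s.
With the tool pointing down it reaches from about 350 to 850 mm from the base axis. Payload 8.1 kg.
Tool frame: the origin (TCP) lies between the finger pads; the fingertips stand 22 mm ahead of it and the grasp point (between the pads) lies 3 mm ahead of it (r.nose_length is the z of the fingertips in the tool frame, in mm); z points along the fingers, x is the direction in which the jaws open and shut, and the axes are right-handed (so a half turn about z gives the same grasp; the last joint's range is limited). The gripper opens to 85 mm and grips with 20 to 120 N. Pads are 22 mm wide; open, the fingers measure 114 mm over their backs; the gripper's body (76 mm by 85 mm) begins 54 mm behind the grasp point. The pads swing forward as they close: fully open they stand 13 mm farther back than shut.
Start: joints at [69.591, 7.471, 85.268, -0, 87.261, -4.893], TCP at [160.479, 578.145, 253.292] pointing down, gripper open.
Joint ranges: [-169.43, 169.43], [-51.17, 129.36], [1.28, 143.12], [-76.62, 256.62], [0, 156.53], [-152.29, 152.29]. Speed limits (degrees/s): [136.94, 136.94, 159.86, 180, 180, 180].

### API

Orientations are given as [roll, pitch, yaw] about the fixed x, y, z axes, in that order (R = Rz(yaw) Ry(pitch) Rx(roll)).
In Python, from bench import r gives the robot as it stands.
- The arm moves only by the shell command python3 -m jog 'ROWS' [FORCE]. ROWS is JSON, a list of rows, each a list of 5 numbers: the shift along the tool's x, y, z in m, then the turn about the tool's z in degrees, then the opening in per cent of the stroke, from 0 (shut) to 100 (fully open). A call has 1 to 8 rows; each row is the pose to reach, as a shift and turn from the pose measured when the call began, along the tool's axes at that moment; what a row does not reach only later rows make up. A row lasts 1/10 s, in which the tool goes at most 50 mm and 8.59 degrees, less where a joint would pass 70% of its speed; a pose out of reach is approached as far as the arm can. A call with a gripper value outside its range is refused whole. The fingers move at their own pace and stop on an object; FORCE is the grip in N (left out, the last holds). Time passes only in rows, so rows that repeat a pose let the fingers close. It gives the time, the measured TCP pose, the force and the opening at its end, in the units of the state.
- r.sense(): the state, without advancing time (a new reading comes with each control period).
- r.snapshot(name): name is "scene" or "top" or "wrist"; returns a dict with "image" (400x640x3 uint8, red, green, blue), "K" (3x3 intrinsics, pixels), "distortion" ([k1, k2, p1, p2, k3] as OpenCV has them; the pictures are not rectified), "T" (4x4, takes a point from camera to world coordinates); the wrist camera has in their place "tool_from_camera" (4x4, takes a point from camera to tool coordinates, whose origin is the TCP and whose axes are the tool frame's). Camera axes: x right, y down, z forward; pixel columns grow to the right and rows downward; lengths in mm; the calibration is good to about 2 mm. A picture is of the moment at which its call begins: read the wrist's pose just before it. There is no depth.
- r.hand_in(): hands the job in, once; it reports no verdict.
Trained networks look in a picture, given as the dict that the camera call returned (one of the last four; its "shot" number tells which), for a name from the list of things; names that differ only in an ending like _2 or _b are one class to them, and where a whole thing is asked for, a point or a joint stands for the part that bears it (a point fixed in the world has none). Each returns a list of dicts, best first, with "conf" (0 to 1); they miss things now and then, are a little off and sometimes report something else, mostly with a low value. They report only what shows in the picture. A call takes as long as a camera call.
- r.search_frame(picture, label): "bbox" ([left, top, right, bottom] in pixels, round what is visible of it).
- r.pinpoint(picture, label): "uv" ([column, row] in pixels: a listed point, or the origin of a listed thing).
The state is a dict: "time": time; "joint_pos": joint angles; "qd": joint speeds; "joint_efforts": joint torques, N m; "tool_pos": TCP position; "tcp_rot": TCP orientation; "ft_force": force on the tool from outside, world axes, zero at the start; "wrist_torque": the same for the moment, N m; "finger_gap": finger opening in mm.
Only numpy, scipy, OpenCV 4.12 (cv2) and the standard library are available. Lean on these libraries where they do the work, as an engineer would, in place of code of your own. Each camera call takes 0.05 s, during which the arm holds its last target. There are 200 camera calls.

## Working session

There is one attempt and no reset: what is moved stays moved. The work goes in short steps, Python scripts to look and compute and a shell command to move; the robot and the scene stay as the last step left them, time stands still between calls to the robot, and variables do not carry over. Pictures are saved under pics/ and viewed, about 8 in all and at most 12, crops included, and the job is handed in when it is done.

```bash
mkdir -p pics; cat > h.py <<'E'
import numpy as np, cv2
from scipy.spatial.transform import Rotation as R
from bench import r
def snap(n):
    s=r.sense(); p=r.snapshot(n)
    if n=="wrist":
        T=np.eye(4); T[:3,:3]=R.from_euler('xyz',s["tcp_rot"],degrees=True).as_matrix(); T[:3,3]=s["tool_pos"]
        p["Tw"]=T@np.array(p["tool_from_camera"])
    else: p["Tw"]=np.array(p["T"])
    return p
def at_z(p,uv,z):
    n=cv2.undistortPoints(np.array([[uv]],float),np.array(p["K"]),np.array(p["distortion"]))[0,0]
    T=p["Tw"]; d=T[:3,:3]@np.array([n[0],n[1],1]); o=T[:3,3]
    return o+d*(z-o[2])/d[2]
def save(p,f): cv2.imwrite("pics/"+f,cv2.cvtColor(p["image"],cv2.COLOR_RGB2BGR))
Z={"socket36_mid":33,"socket36_mouth":4,"socket30_mid":31,"socket24_mid":29.5,"drive_seat":92,"drive_tip":114,"tray":0,"multiplier":0}
E
python3 - <<'E'
from h import *
for n in ("top","scene"):
    p=snap(n); save(p,n+".png")
    for k,z in Z.items():
        for d in r.pinpoint(p,k)[:2]: print(n,k,round(d["conf"],2),np.round(d["uv"],1),np.round(at_z(p,d["uv"],z),1))
s=r.sense();print(s)
E
```

```text
top socket36_mid 0.91 [249.  164.5] [565.7 258.2  33. ]
top socket36_mouth 0.84 [251.7 162.7] [576.1 256.1   4. ]
top socket30_mid 0.77 [308.6 179.7] [529.9 116.4  31. ]
top socket24_mid 0.88 [278.1 166.6] [561.6 189.3  29.5]
top socket24_mid 0.49 [306.9 178.2] [533.8 120.5  29.5]
top drive_seat 0.75 [444.5 151.4] [ 586.2 -194.2   92. ]
top drive_tip 0.82 [449.7 151. ] [ 582.1 -200.   114. ]
top drive_tip 0.19 [434.3 165.7] [ 548.4 -164.3  114. ]
top tray 0.73 [280.8 171.6] [555.  185.2   0. ]
top multiplier 0.66 [280.6 170.5] [557.7 185.7   0. ]
top multiplier 0.64 [435.3 161.5] [ 582.1 -195.7    0. ]
scene socket36_mouth 0.76 [386.1 205.2] [576.4 262.4   4. ]
scene socket30_mid 0.85 [343.7 219.5] [550.  109.9  31. ]
scene socket30_mid 0.39 [384.8 205.9] [592.  231.2  31. ]
scene socket24_mid 0.55 [365.7 206.9] [557.3 191.4  29.5]
scene drive_seat 0.83 [253.6 278.3] [ 578.8 -206.4   92. ]
scene drive_tip 0.76 [254.3 268.9] [ 575.6 -199.8  114. ]
scene tray 0.91 [363.7 215.2] [556.5 188.    0. ]
scene multiplier 0.88 [260.9 302.7] [ 581.6 -197.5    0. ]
{'time': 0.9, 'joint_pos': array([ 6.95919162e+01,  7.47027379e+00,  8.52671428e+01, -1.21509924e-03,
        8.72609598e+01, -4.89328953e+00]), 'qd': array([-0.02246923, -0.07013029,  0.00151882,  0.08510721, -0.01621134,
        0.02411288]), 'joint_efforts': array([ 2.17734014e-03, -5.69293571e+01, -5.00879681e+01, -1.41902362e-06,
        5.86785227e-04, -5.58643717e-05]), 'tool_pos': array([160.48415126, 578.1510539 , 253.30783959]), 'tcp_rot': array([ 1.79998652e+02, -1.51418794e-03,  7.44852638e+01]), 'ft_force': array([-0.60780412,  0.03413335,  0.44162992]), 'wrist_torque': array([-0.04412662, -0.01739763, -0.03004107]), 'finger_gap': 85.60249219854981}
```

View pics/top.png

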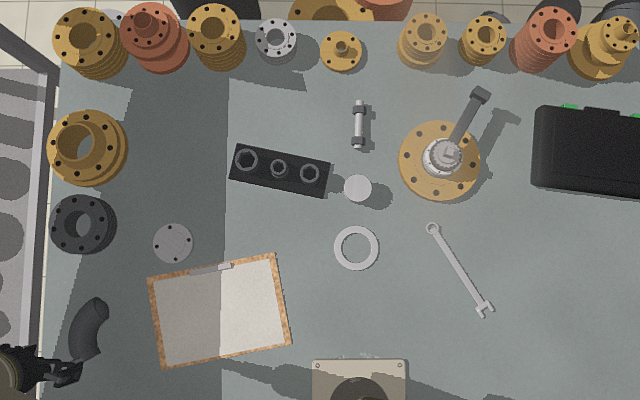

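View pics/scene.png

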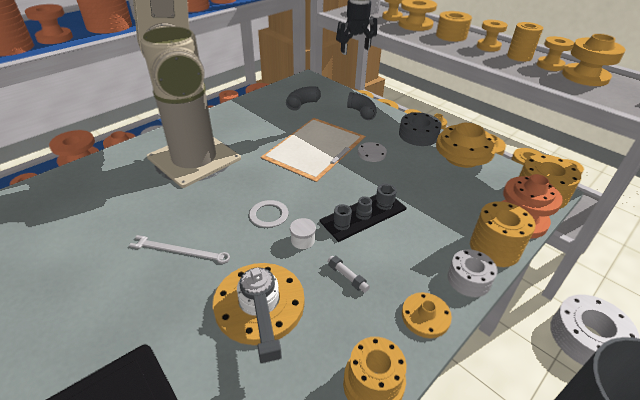

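The 36 mm socket is in the leftmost tray pocket in the top view (about 246,160), and the drive is at about (447,152). I'll move above the socket with the jaws across the tray.

```bash
python3 -m jog '[[-0.197,0.478,0.04,84,100],[-0.197,0.478,0.04,84,100],[-0.197,0.478,0.04,84,100],[-0.197,0.478,0.04,84,100],[-0.197,0.478,0.04,84,100],[-0.197,0.478,0.04,84,100],[-0.197,0.478,0.04,84,100],[-0.197,0.478,0.04,84,100]]' 60; python3 -c "
from h import *
s=r.sense();print(s['time'],s['tool_pos'],s['tcp_rot'],s['joint_pos'])"
```

```text
time: 1.7
tool_pos: [476.6, 331.6, 222.6]
tcp_rot: [-180.0, -0.0, 5.4]
ft_force: [2.1, 0.5, -0.3]
finger_gap: 85.3
1.7 [476.55784314 331.61633169 222.59288721] [-1.79979153e+02 -3.19459565e-02  5.37591299e+00] [2.97696547e+01 5.34821299e+00 9.07668144e+01 5.82608193e-03
 8.38472685e+01 2.43931134e+01]
```

```bash
python3 -m jog '[[0.04,0.04,0.01,8,100],[0.085,0.08,0.02,15,100],[0.085,0.08,0.02,15,100],[0.085,0.08,0.02,15,100],[0.085,0.08,0.02,15,100]]'; python3 - <<'E'
from h import *
p=snap("wrist"); save(p,"w1.png")
for k in ("socket36_mid","socket24_mid","socket30_mid","tray"):
    for d in r.pinpoint(p,k)[:2]: print(k,round(d["conf"],2),np.round(d["uv"],1),np.round(at_z(p,d["uv"],Z[k]),1))
E
```

```text
time: 2.2
tool_pos: [568.4, 260.1, 202.4]
tcp_rot: [-180.0, 0.0, -9.6]
ft_force: [-0.1, 0.6, 0.2]
finger_gap: 85.5
socket36_mid 0.72 [315.2 180.4] [568.4 265.2  33. ]
socket24_mid 0.69 [316.7 252.3] [556.9 188.4  29.5]
socket30_mid 0.67 [314.1 314.1] [541.7 115.2  31. ]
```

View pics/w1.png

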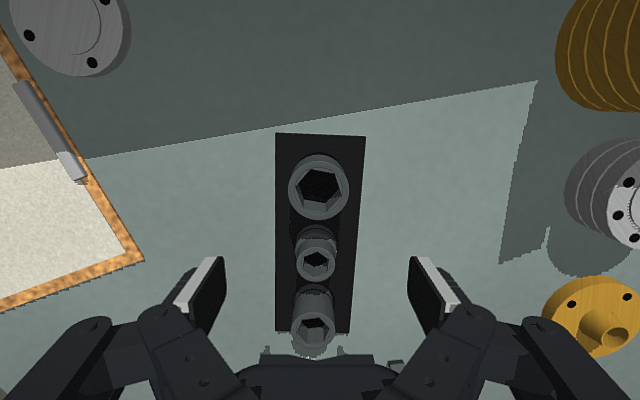

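```bash
python3 - <<'E'
from h import *
p=snap("wrist")
g=cv2.cvtColor(p["image"],cv2.COLOR_RGB2GRAY)
cv2.imwrite("pics/w1c.png",cv2.resize(g[130:240,265:375],None,fx=5,fy=5,interpolation=cv2.INTER_CUBIC))
for uv in ((318.5,186.5),(318.5,183)): print(at_z(p,uv,62))
for d in r.pinpoint(p,"socket36_mid")[:1]+r.pinpoint(p,"socket36_mouth")[:1]: print(d)
print(r.search_frame(p,"socket36_mid")[:1])
E
```

```text
[571.34762232 267.36293761  62.        ]
[571.85643437 270.44635443  62.        ]
{'uv': [317.2, 185.2], 'conf': 0.58}
{'uv': [317.9, 181.2], 'conf': 0.88}
[{'bbox': [287.2, 154.6, 347.3, 221.6], 'conf': 0.89}]
```

View pics/w1c.png

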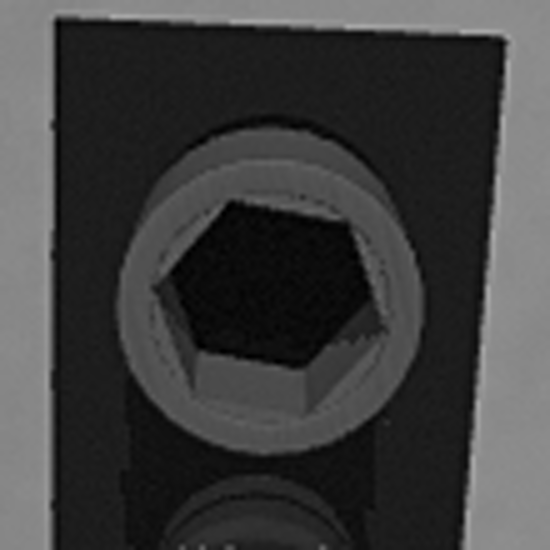

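```bash
python3 -m jog '[[0.0014,-0.003,0.045,0,100],[0.0014,-0.003,0.09,0,100],[0.0014,-0.003,0.125,0,100],[0.0014,-0.003,0.145,0,100],[0.0014,-0.003,0.155,0,100],[0.0014,-0.003,0.155,0,100],[0.0014,-0.003,0.155,0,75]]'; python3 -m jog '[[0,0,0,0,50],[0,0,0,0,40],[0,0,0,0,40],[0,0,0,0,40],[0,0,0,0,40],[0,0,0,0,40]]' 60
```

```text
time: 3.35
tool_pos: [571.3, 263.7, 49.3]
tcp_rot: [-179.9, -0.1, -9.6]
ft_force: [0.6, 0.5, 1.2]
finger_gap: 73.2
time: 3.95
tool_pos: [572.9, 264.4, 52.1]
tcp_rot: [-179.8, -0.3, -9.6]
ft_force: [-1.5, 0.1, 7.0]
finger_gap: 52.5
```

```bash
python3 -m jog '[[0,0,-0.003,0,40],[0,0,-0.01,0,40],[0,0,-0.03,0,40],[0,0,-0.06,0,40],[0,0,-0.1,0,40],[0,0,-0.14,0,40],[0,0,-0.15,0,40],[0,0,-0.15,0,40]]' 80; python3 - <<'E'
from h import *
p=snap("wrist"); save(p,"w2.png")
print(r.sense()["wrist_torque"],r.sense()["ft_force"],r.pinpoint(p,"socket36_mid")[:1])
E
```

```text
time: 4.75
tool_pos: [573.3, 264.5, 204.6]
tcp_rot: [-179.6, -0.6, -9.6]
ft_force: [-0.8, 0.5, -4.3]
finger_gap: 52.4
[ 0.0156546  -0.00354351 -0.01113211] [-1.85931115 -0.79418351 -4.52370439] [{'uv': [315.8, 267.8], 'conf': 0.85}]
```

View pics/w2.png

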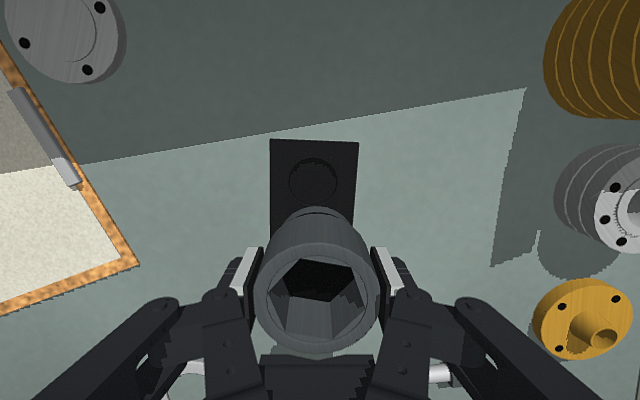

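```bash
python3 -m jog '[[0.003,0.02,-0.015,0,40],[0.01,0.06,-0.03,0,40],[0.016,0.1,-0.045,0,40],[0.022,0.14,-0.045,0,40],[0.029,0.18,-0.045,0,40],[0.035,0.22,-0.045,0,40],[0.041,0.26,-0.045,0,40],[0.048,0.3,-0.045,0,40]]'; python3 -m jog '[[0.008,0.05,0,0,40],[0.014,0.09,0,0,40],[0.02,0.13,0,0,40],[0.027,0.17,0,0,40],[0.033,0.21,0,0,40],[0.038,0.24,0,0,40],[0.041,0.26,0,0,40],[0.041,0.26,0,0,40]]'; python3 - <<'E'
from h import *
p=snap("wrist"); save(p,"w3.png")
for k in ("drive_tip","drive_seat","multiplier"):
    for d in r.pinpoint(p,k)[:2]: print(k,round(d["conf"],2),np.round(d["uv"],1),np.round(at_z(p,d["uv"],Z[k]),1))
E
```

```text
time: 5.65
tool_pos: [566.5, -41.6, 240.6]
tcp_rot: [-179.9, 0.1, -9.6]
ft_force: [1.7, -0.4, -4.3]
finger_gap: 52.5
time: 6.45
tool_pos: [562.3, -306.8, 236.8]
tcp_rot: [-179.8, 0.4, -9.7]
ft_force: [0.3, 0.8, -3.8]
finger_gap: 52.1
drive_tip 0.63 [317.4  55.1] [ 580.9 -199.7  114. ]
drive_tip 0.29 [314.9 268.1] [ 550.2 -367.6  114. ]
drive_seat 0.84 [319.   53.2] [ 582.8 -195.8   92. ]
multiplier 0.71 [319.3  69.2] [ 582.8 -198.7    0. ]
```

View pics/w3.png

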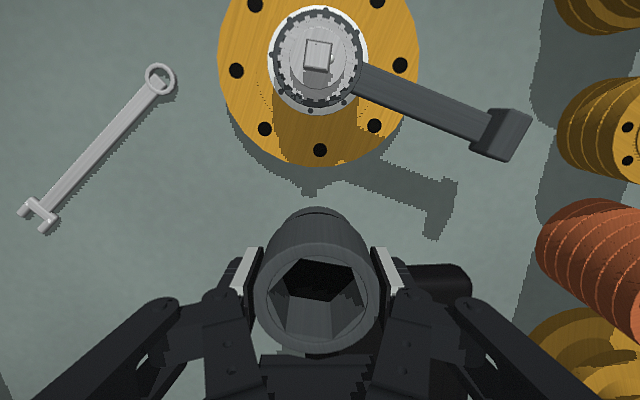

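```bash
python3 - <<'E'
from h import *
i=cv2.imread("pics/w3.png")[0:120,260:380]
cv2.imwrite("pics/w3c.png",cv2.resize(i,None,fx=5,fy=5,interpolation=cv2.INTER_CUBIC))
E
```

```text
(no output)
```

View pics/w3c.png

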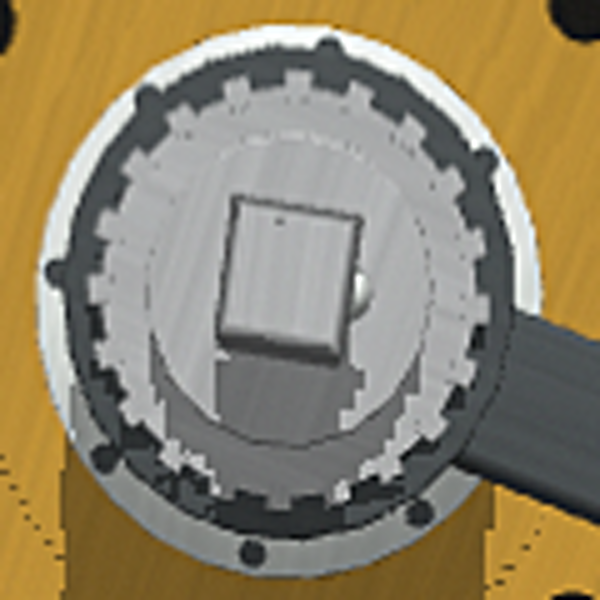

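```bash
python3 - <<'E'
from h import *
p=snap("wrist"); s=r.sense(); print(s["tool_pos"],s["tcp_rot"])
print(at_z(p,(318.2,58.2),92),at_z(p,(318.2,54.4),114))
im=cv2.cvtColor(p["image"],cv2.COLOR_RGB2BGR); im=cv2.resize(im,None,fx=3,fy=3,interpolation=cv2.INTER_CUBIC)
def circ(c,rad,col):
    t=np.linspace(0,2*np.pi,100); P=np.c_[c[0]+rad*np.cos(t),c[1]+rad*np.sin(t),np.full(100,c[2])]
    Ti=np.linalg.inv(p["Tw"]); uv,_=cv2.projectPoints(P,cv2.Rodrigues(Ti[:3,:3])[0],Ti[:3,3],np.array(p["K"]),np.array(p["distortion"]))
    uv=uv.reshape(-1,2); print(uv.min(0),uv.max(0)); cv2.polylines(im,[np.int32(uv*3+1)],True,col,1)
c=s["tool_pos"]
circ([c[0],c[1],c[2]+10],27,(0,255,0))
a=at_z(p,(318.2,58.2),92)
circ(a,22.5,(0,0,255))
circ([a[0],a[1],114],7.5,(255,0,0))
cv2.imwrite("pics/w4.png",np.vstack([im[60:300,660:1260],im[600:1100,660:1260][:360]]))
E
```

```text
[ 563.90204955 -303.3322594   239.26118101] [-1.79811820e+02  1.69394416e-01 -9.47629169e+00]
[ 583.04457528 -195.45359057   92.        ] [ 582.96439526 -195.64882351  114.        ]
[249.89476785 237.48933576] [381.89133934 351.6377633 ]
[289.53643036  25.9284633 ] [346.89578549  88.67438903]
[307.81658272  42.49495504] [328.71542984  65.43428853]
```

View pics/w4.png

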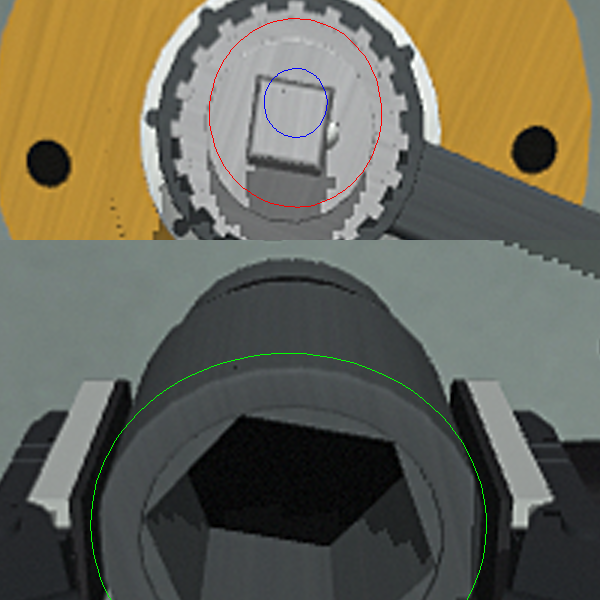

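```bash
python3 -m jog '[[0.0003,-0.025,0,0,40],[0.0006,-0.06,0,0,40],[0.0012,-0.09,0.01,0,40],[0.0012,-0.1057,0.03,0,40],[0.0012,-0.1057,0.045,0,40],[0.0012,-0.1057,0.05,0,40],[0.0012,-0.1057,0.05,0,40],[0.0012,-0.1057,0.05,0,40]]'; python3 - <<'E'
from h import *
r.snapshot("wrist")
s=r.sense();print(s["time"],s["tool_pos"],s["tcp_rot"],s["ft_force"],s["wrist_torque"])
for n in ("scene","top"):
    p=snap(n)
    if n=="scene": cv2.imwrite("pics/s2.png",cv2.resize(cv2.cvtColor(p["image"],cv2.COLOR_RGB2BGR)[190:330,190:330],None,fx=4,fy=4,interpolation=cv2.INTER_CUBIC))
    for k in ("socket36_mid","socket36_mouth"):
        for d in r.pinpoint(p,k)[:1]: print(n,k,d,at_z(p,d["uv"],s["tool_pos"][2]-(20 if "mid" in k else 49)))
E
```

```text
time: 7.5
tool_pos: [582.5, -200.0, 190.4]
tcp_rot: [-179.8, 0.1, -9.5]
ft_force: [-0.8, -0.3, -4.6]
finger_gap: 52.3
7.55 [ 582.74300263 -200.08918801  190.74139271] [-1.79842249e+02  8.10351155e-02 -9.53180496e+00] [-0.34763469 -0.66324031 -4.01514184] [0.05146517 0.02828095 0.0164093 ]
scene socket36_mid {'uv': [254.1, 251.1], 'conf': 0.65} [ 579.87956648 -197.89282757  170.74139271]
scene socket36_mouth {'uv': [253.2, 262.6], 'conf': 0.89} [ 580.80918931 -203.87594352  141.74139271]
top socket36_mid {'uv': [460.9, 144.2], 'conf': 0.73} [ 583.63319677 -208.19669299  170.74139271]
top socket36_mouth {'uv': [458.7, 146.5], 'conf': 0.68} [ 585.72207097 -212.19205051  141.74139271]
```

View pics/s2.png

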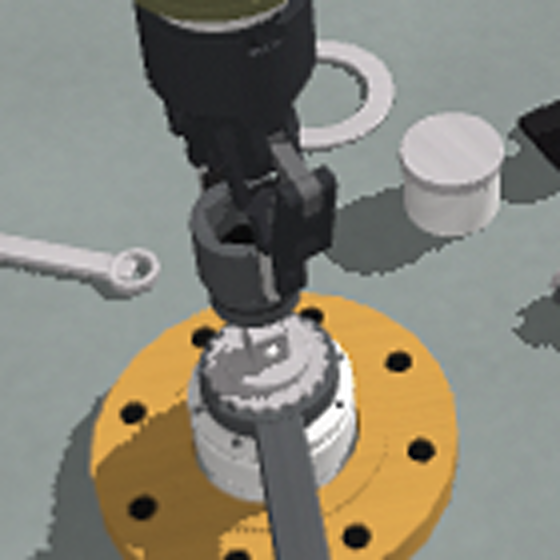

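```bash
python3 - <<'E'
from h import *
s=r.sense(); c=s["tool_pos"]; tiles=[]
for n,(x,y) in (("scene",(210,215)),("top",(420,110))):
    p=snap(n); im=cv2.cvtColor(p["image"],cv2.COLOR_RGB2BGR)[y:y+80,x:x+90]; im=cv2.resize(im,None,fx=4.4,fy=6 if 0 else 4.4,interpolation=cv2.INTER_CUBIC)
    def circ(q,rad,col):
        t=np.linspace(0,2*np.pi,60); P=np.c_[q[0]+rad*np.cos(t),q[1]+rad*np.sin(t),np.full(60,q[2])]
        Ti=np.linalg.inv(p["Tw"]); uv,_=cv2.projectPoints(P,cv2.Rodrigues(Ti[:3,:3])[0],Ti[:3,3],np.array(p["K"]),np.array(p["distortion"]))
        cv2.polylines(im,[np.int32((uv.reshape(-1,2)-[x,y]+.5)*4.4)],True,col,1)
    for z,rad in ((-48,23),(-24,27),(10,27)): circ([c[0],c[1],c[2]+z],rad,(0,255,0))
    circ([582.4,-199.2,92],22.5,(0,0,255)); circ([582.4,-199.2,114],7.5,(255,0,0)); circ([582.4,-199.2,24],100,(0,0,255))
    tiles.append(im)
    print(n,p["Tw"][:3,3], r.pinpoint(p,"drive_seat")[:1])
cv2.imwrite("pics/s3.png",np.hstack(tiles))
E
```

```text
scene [1053.24822375 -508.16085121  792.99613984] [{'uv': [252.0, 278.0], 'conf': 0.97}]
top [ 342.08535469   92.48700708 1135.7623008 ] [{'uv': [445.4, 154.5], 'conf': 0.64}]
```

View pics/s3.png

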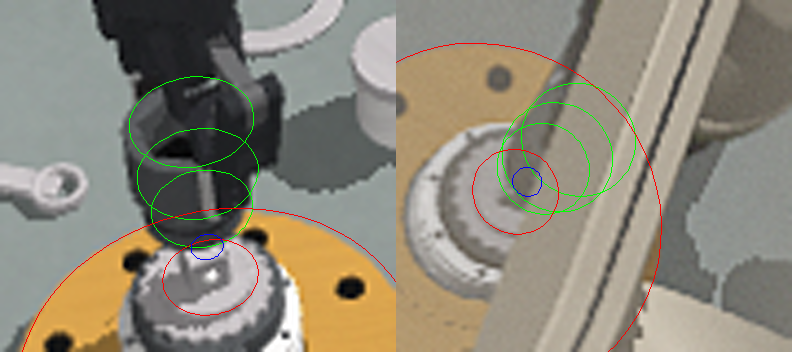

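```bash
python3 -m jog '[[-0.0004,-0.0007,0.006,0,40],[-0.0004,-0.0007,0.014,0,40],[-0.0004,-0.0007,0.02,0,40],[-0.0004,-0.0007,0.024,0,40],[-0.0004,-0.0007,0.025,0,40],[-0.0004,-0.0007,0.026,0,40],[-0.0004,-0.0007,0.027,0,40],[-0.0004,-0.0007,0.027,0,40]]'; python3 -m jog '[[0,0,0.001,0,40],[0,0,0.002,0,40],[0,0,0.003,0,40],[0,0,0.003,0,40]]'
```

```text
time: 8.85
tool_pos: [582.1, -198.3, 162.9]
tcp_rot: [-179.8, 0.1, -9.5]
ft_force: [-0.2, 0.3, -4.9]
finger_gap: 52.5
time: 9.25
tool_pos: [582.2, -198.2, 160.1]
tcp_rot: [-179.8, 0.1, -9.5]
ft_force: [-0.6, 0.9, -1.8]
finger_gap: 52.2
```

```bash
python3 -m jog '[[0,0.0005,0.001,0,40],[0,0.0008,0.0015,0,40],[0,0.0008,0.0015,0,40]]'; python3 -c "
from h import *
s=r.sense();print(s['ft_force'],s['wrist_torque'])"
```

```text
time: 9.55
tool_pos: [582.3, -198.7, 159.5]
tcp_rot: [-179.8, 0.1, -9.5]
ft_force: [-2.9, 2.8, 5.0]
finger_gap: 52.2
[-2.86292112  2.77273995  5.04359522] [0.80673861 0.68666239 0.01638511]
```

```bash
python3 -m jog '[[-0.0004,0,0.0006,4,40],[-0.0004,0,0.0006,8,40],[-0.0004,0,0.0006,12,40],[-0.0004,0,0.0006,16,40],[-0.0004,0,0.0006,20,40],[-0.0004,0,0.0006,24,40],[-0.0004,0,0.0006,27,40],[-0.0004,0,0.0006,27,40]]'; python3 -c "
from h import *
s=r.sense();print(s['ft_force'],s['wrist_torque'],s['joint_pos'])"
```

```text
time: 10.35
tool_pos: [582.0, -198.5, 159.1]
tcp_rot: [-179.8, 0.2, -36.5]
ft_force: [-0.1, 2.4, -0.3]
finger_gap: 51.9
[-0.13931539  2.44063193 -0.33792008] [0.47617451 0.17576027 0.02041983] [-23.7213455   13.32962484  88.68001892   0.20483465  78.12918978
  12.74353942]
```

```bash
python3 -m jog '[[0,0,0.001,0,40],[0,0,0.0015,0,40],[0,0,0.0015,0,40]]';  python3 -c "
from h import *
s=r.sense();print(s['ft_force'],s['wrist_torque'])"
```

```text
time: 10.65
tool_pos: [582.3, -198.5, 158.6]
tcp_rot: [-179.8, 0.1, -36.4]
ft_force: [-3.8, 3.0, 6.0]
finger_gap: 52.3
[-3.78738476  2.97910141  6.02144386] [0.73041121 0.76899798 0.04353118]
```

```bash
python3 -m jog '[[-0.0008,0,0.0004,3,40],[-0.0008,0,0.0006,6,40],[-0.0008,0,0.0008,9,40],[-0.0008,0,0.001,12,40],[-0.0008,0,0.0012,14,40],[-0.0008,0,0.0012,14,40]]'; python3 -c "
from h import *
s=r.sense();print(s['ft_force'],s['wrist_torque'])"
```

```text
time: 11.25
tool_pos: [582.1, -198.3, 157.5]
tcp_rot: [-179.8, 0.1, -50.4]
ft_force: [1.4, 0.7, -1.1]
finger_gap: 52.0
[ 1.40426573  0.73596941 -1.05467708] [ 0.10882266 -0.34453502 -0.02514803]
```

```bash
python3 -m jog '[[-0.0002,0,0.0006,3,40],[-0.0002,0,0.001,6,40],[-0.0002,0,0.0016,9,40],[-0.0002,0,0.0022,11,40],[-0.0002,0,0.003,13,40],[-0.0002,0,0.003,13,40]]'; python3 -c "
from h import *
s=r.sense();print(s['ft_force'],s['wrist_torque'])"
```

```text
time: 11.85
tool_pos: [582.2, -198.4, 154.1]
tcp_rot: [-179.8, 0.1, -63.3]
ft_force: [2.9, -1.6, -5.0]
finger_gap: 52.1
[ 2.94661877 -1.6051409  -4.95330903] [-0.1341868  -0.46284919 -0.01596599]
```

```bash
python3 -m jog '[[0.0003,-0.0003,0.001,1,40],[0.0003,-0.0003,0.002,1,40],[0.0003,-0.0003,0.003,1,40],[0.0003,-0.0003,0.0035,1,40],[0.0003,-0.0003,0.0035,1,40]]'; python3 -c "
from h import *
s=r.sense();print(s['ft_force'],s['wrist_torque'])"
```

```text
time: 12.35
tool_pos: [582.9, -198.7, 151.1]
tcp_rot: [-179.8, 0.1, -64.3]
ft_force: [0.6, -0.8, -0.8]
finger_gap: 52.0
[ 0.62326105 -0.82612698 -0.84416053] [-0.1285571  -0.37799527 -0.01045989]
```

```bash
python3 -m jog '[[0,0,0.0006,0,40],[0,0,0.0012,0,40],[0,0,0.0018,0,40],[0,0,0.0024,0,40],[0,0,0.0027,0,40],[0,0,0.0027,0,40]]' 100; python3 -c "
from h import *
s=r.sense();print(s['ft_force'],s['wrist_torque'])"
```

```text
time: 12.95
tool_pos: [583.0, -198.7, 148.0]
tcp_rot: [-179.8, 0.1, -64.3]
ft_force: [2.0, -0.3, -1.4]
finger_gap: 51.9
[ 1.96052961 -0.28275004 -1.40029067] [-0.16340157 -0.45171472 -0.08787592]
```

```bash
python3 -m jog '[[0,0,0.001,0,40],[0,0,0.002,0,40],[0,0,0.003,0,40],[0,0,0.004,0,40],[0,0,0.0045,0,40],[0,0,0.0045,0,40]]'; python3 -c "
from h import *
s=r.sense();print(s['ft_force'],s['wrist_torque'])"; python3 -m jog '[[0,0,0.0008,0,40],[0,0,0.0016,0,40],[0,0,0.0022,0,40],[0,0,0.0022,0,40]]'
```

```text
time: 13.55
tool_pos: [582.6, -198.5, 142.6]
tcp_rot: [-179.8, 0.1, -64.3]
ft_force: [3.7, -1.0, -8.1]
finger_gap: 52.0
[ 3.65194734 -1.0392393  -8.12795556] [-0.18836776 -0.66425694 -0.00770762]
time: 13.95
tool_pos: [582.5, -198.5, 140.5]
tcp_rot: [-179.9, 0.1, -64.3]
ft_force: [0.9, 0.3, -3.4]
finger_gap: 51.6
```

```bash
python3 -m jog '[[0,0,0.0007,0,40],[0,0,0.0014,0,40],[0,0,0.002,0,40],[0,0,0.002,0,40]]'; python3 -m jog '[[0,0,0.0007,0,40],[0,0,0.0014,0,40],[0,0,0.0018,0,40],[0,0,0.0018,0,40]]'
```

```text
time: 14.35
tool_pos: [582.6, -198.4, 140.3]
tcp_rot: [-179.8, 0.1, -64.3]
ft_force: [-4.8, 3.5, 9.2]
finger_gap: 52.1
time: 14.75
tool_pos: [582.7, -198.4, 140.3]
tcp_rot: [-179.8, 0.1, -64.3]
ft_force: [-7.7, 4.0, 12.0]
finger_gap: 52.1
```

```bash
python3 -m jog '[[0,0,0.0002,0,40],[0,0,0.0002,0,70],[0,0,0.0002,0,100],[0,0,0.0002,0,100],[0,0,0,0,100],[0,0,0,0,100]]'; python3 -m jog '[[0,0,-0.01,0,100],[0,0,-0.03,0,100],[0,0,-0.07,0,100],[0,0.03,-0.1,0,100],[0,0.07,-0.12,0,100],[0,0.1,-0.12,0,100],[0,0.1,-0.12,0,100]]'; python3 - <<'E'
from h import *
p=snap("wrist"); 
a=cv2.cvtColor(p["image"],cv2.COLOR_RGB2BGR)
for d in r.pinpoint(p,"socket36_mouth")[:1]: print("mouth",d,at_z(p,d["uv"],92))
for d in r.pinpoint(p,"socket36_mid")[:1]: print("mid",d,at_z(p,d["uv"],121))
p=snap("scene")
for d in r.pinpoint(p,"socket36_mouth")[:1]: print("mouth",d,at_z(p,d["uv"],92))
for d in r.pinpoint(p,"socket36_mid")[:1]: print("mid",d,at_z(p,d["uv"],121))
b=cv2.cvtColor(p["image"],cv2.COLOR_RGB2BGR)[200:340,190:330]
cv2.imwrite("pics/end.png",np.hstack([cv2.resize(a,None,fx=.6,fy=.6)[:240],np.zeros((240,0,3),np.uint8),cv2.resize(b,(240,240),interpolation=cv2.INTER_CUBIC)]))
s=r.sense();print(s["time"],s["ft_force"],s["finger_gap"])
E
```

```text
time: 15.35
tool_pos: [582.8, -198.4, 140.3]
tcp_rot: [-179.8, 0.1, -64.3]
ft_force: [-0.2, -0.0, -0.2]
finger_gap: 85.5
time: 16.05
tool_pos: [490.6, -244.1, 262.4]
tcp_rot: [-179.8, -0.1, -64.4]
ft_force: [0.7, 0.9, -0.6]
finger_gap: 85.4
mouth {'uv': [313.6, 76.4], 'conf': 0.95} [ 578.2489585  -199.65604932   92.        ]
mid {'uv': [314.1, 71.8], 'conf': 0.79} [ 579.58152714 -199.66902593  121.        ]
mouth {'uv': [255.4, 276.8], 'conf': 0.98} [ 578.30891999 -201.25830921   92.        ]
mid {'uv': [258.0, 267.1], 'conf': 0.56} [ 582.04687316 -194.57642024  121.        ]
16.35 [-0.44610189 -0.08971303 -0.63087053] 85.16550341172285
```

View pics/end.png

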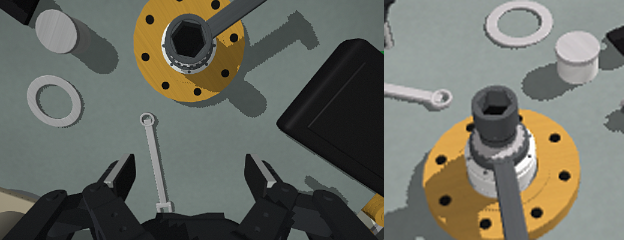

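The picture shows the socket upright and seated on the shoulder, with the gripper clear of it.

```bash
python3 -c "
from bench import r
print(r.hand_in())"
```

```text
the job is handed in; nothing more can be done
None
```

The 36 mm socket is on the torque multiplier's square drive, as far as I can measure fully home, and I handed the job in at about 16 s of the 58 s.

- **Fitting by feel:** I set it on the square and turned it about 55° under about 3–10 N. It dropped over the square, and the ball met it about 11 mm above the shoulder. The force dipped as the ball snapped in.
- **Checks that it is home:** It came to a hard stop at TCP z 140.3 mm. Using the grip height taken in the tray, that puts the underside at about 92.2 mm, against the 92 mm shoulder. It moved no further under about 16 N of push.
- **After letting go:** The gripper opened with almost no force on it and backed off. The last pictures show the socket upright and centred on the drive, with nothing touching it. I moved nothing else, but I did not check the other sockets and loose things one by one at the end.
- **Disagreements:**
  - The camera estimates of the socket's centre scattered by up to about 4–5 mm from the wrist position.
  - The finger gap read 52 mm on the 54 mm socket.
  - I inferred the click from force and height only. The spring ball cannot be seen once the socket covers it.

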